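# Refill the cheese display from the push-to-open stock box

### The arm

A 6-joint arm with a two-finger parallel gripper is mounted at the origin on the work surface. World frame = base frame: x ahead of the robot, y to its left, z up, the work surface at z = 0. Lengths are in m, angles in rad, forces in N, time in s.
With the tool pointing down it reaches from about 0.3 to 0.875 m from the base axis. Payload 6.4 kg.
Tool frame: the origin (TCP) lies on the mounting face of the last link; the fingertips stand 173 mm ahead of it and the grasp point (between the pads) lies 155 mm ahead of it (ctrl.tip_reach is the distance from the TCP to the fingertips, in m); z points along the fingers, y is the line along which they close (so a half turn about z gives the same grasp; the last joint's range is limited). The gripper opens to 85 mm and grips with 20 to 120 N. Pads are 22 mm wide; open, the fingers measure 114 mm over their backs; the gripper's body (76 mm by 85 mm) begins 54 mm behind the grasp point. The pads swing forward as they close: fully open they stand 13 mm farther back than shut.
Start: joints at [-1.317, 0.181, 1.607, -0, 1.354, -0.206], TCP at [0.255, -0.515, 0.405] pointing down, gripper open.
Joint ranges: [-2.99, 2.99], [-0.89, 2.07], [0.3, 2.58], [-1.14, 4.28], [0, 2.63], [-3.12, 3.12]. Speed limits (rad/s): [2.57, 2.57, 3.01, 3.14, 3.14, 3.14].

### API

Orientations are given as a unit quaternion [w, x, y, z].
In Python, from bench import ctrl gives the robot as it stands.
- The arm moves only by the shell command python3 -m pendant 'ROWS'. ROWS is JSON, a list that holds one entry, the list of rows, each a list of 7 numbers: the opening, from 0 (shut) to 1 (fully open), then the shift along the tool's x, y, z in mm, then the turn, a rotation vector about the tool's x, y, z in rad. A call has 1 to 5 rows; each row is the pose to reach, as a shift and turn from the pose commanded when the call began, along the tool's axes at that moment; what a row does not reach only later rows make up. A row lasts 1/12 s, in which the tool goes at most 41.7 mm and 7.16 degrees, less where a joint would pass 70% of its speed; a pose out of reach is approached as far as the arm can. A call with a gripper value outside its range is refused whole. The fingers move at their own pace and stop on an object; the grip force is fixed at half the most. Time passes only in rows, so rows that repeat a pose let the fingers close. It gives the time, the measured TCP pose, the force, the opening and the grip force at its end, in the units of the state.
- ctrl.get_obs(): the state, without advancing time (a new reading comes with each control period).
- ctrl.camera(name): name is "scene" or "top" or "wrist"; returns the picture (400x640x3 uint8, red, green, blue); there is no depth.
- ctrl.camera_params(name): a dict with "mtx" (3x3 intrinsics, pixels), "distortion" ([k1, k2, p1, p2, k3] as OpenCV has them; the pictures are not rectified), "world_from_camera" (4x4, takes a point from camera to world coordinates); the wrist camera has in their place "tool_from_camera" (4x4, takes a point from camera to tool coordinates, whose origin is the TCP and whose axes are the flange's). Camera axes: x right, y down, z forward; pixel columns grow to the right and rows downward; lengths in m; the calibration is good to about 2 mm. A picture is of the moment at which its call begins: read the wrist's pose just before it. camera_params takes no time and is no camera call.
- ctrl.hand_in(): hands the job in; it is judged then, once.
Trained networks look in the newest picture that a camera, given by its name, has taken for a name from the list of things; names that differ only in an ending like _2 or _b are one class to them, and where a whole thing is asked for, a point or a joint stands for the part that bears it (a point fixed in the world has none). Each returns a list of dicts, best first, with "confidence" (0 to 1); they miss things now and then, are a little off and sometimes report something else, mostly with a low value. They report only what shows in the picture. A call takes as long as a camera call.
- ctrl.boxes_of(camera, name): "point" ([column, row] as shares, 0 to 1, of the picture: columns of its width, rows of its height, amid what is visible of it).
The state is a dict: "time_s": time; "q": joint angles; "dq": joint speeds; "joint_efforts": joint torques, N m; "eef_pos": TCP position; "eef_rot": TCP orientation; "wrist_force": force on the tool from outside, world axes, zero at the start; "torque": the same for the moment, N m; "opening": opening from 0.0 (shut) to 1.0 (fully open); "grasp_force": force on a finger pad.
Only numpy, scipy, OpenCV 4.12 (cv2) and the standard library are available. Lean on these libraries where they do the work, as an engineer would, in place of code of your own. Each camera call takes 0.05 s, during which the arm holds its last target. There are 200 camera calls.

### The job

Press the front of the stock box's lid until its touch latch clicks, then let it come up gently under the hand, never letting it fly up, until it stands fully open, and leave it open. Take the green cheese loaf out of the box and set it down, without dropping it, into the empty cell of the display rack, upright on the cell's floor and lying lengthwise like its neighbours. Leave the other cheeses and everything else on the table where they are, and leave the loaf free.

Things in the scene. Friction and masses are not known exactly. Their poses are not given: they have to be found in the camera images.
- box: white stock box fixed to the table, 190 (own x) x 178 (y) x 75 mm high, origin at the centre of its underside, front (-x) to the robot; place and side vary. Floor 8 mm. Three lanes along x, centres at y -56, 0, +56 mm, 50 mm wide, x -73 to +85 mm, with 6 mm partitions up to 66 mm. One loaf lies lengthwise in each: 4 mm room at its long sides (none for fingers), 33 to 63 mm at its ends
- lid (a joint): angle of the box's wooden lid about its rear edge: 0 shut and latched, -0.035 pressed fully down, 1.9 fully open (leaning back). Pressing the brass dot about 4 mm down (6 to 8 N) releases it; it pushes up with about 4 N, opens by its spring to 1.9 and stays. Let go after the click it flies up at over 5 rad/s (too fast); held back to 1 rad and let go, it swings on slowly enough
- lid_press (a point): brass dot on the lid's top face (lid 8 mm thick, 193 mm front to back, 178 mm wide), at mid-width, 25 mm behind its front edge, 165 mm in front of the hinge; 90 mm above the table when shut; moves with the lid; a small latch tongue hangs 41 mm below the lid near its front edge
- lid_hinge (a point): middle of the lid's hinge line, 86 mm above the table, at the box's own x = +92 mm; the line runs along its y; the lid's top face lies 4 mm outside it
- rack: dark wooden display rack fixed to the table, 252 mm long (own x) x 64 mm wide (y), origin at the centre of its underside; place and side vary. Three cells along x, centres at -82, 0, +82 mm, each 76 mm long between 6 mm end walls 60 mm high, 54 mm wide between lips 5 mm thick and 16 mm high; floor 6 mm above the table. Two hold an orange and a yellow loaf, one is empty
- gap (a point): centre of the empty cell's floor (6 mm above the table), marked with a green spot on white paper; its x axis runs along the rack
- loaf_center (a point): centre of the green waxed cheese loaf, 62 mm long (own x) x 42 mm wide (y) x 58 mm high (z), about 160 g; it stands in one of the three lanes of the box, its top 66 mm above the table
- box_orange_center (a point): centre of the orange loaf in the box (same size as the green one)
- box_yellow_center (a point): centre of the yellow loaf in the box (same size)
- rack_orange_center (a point): centre of the orange loaf in the rack (same size)
- rack_yellow_center (a point): centre of the yellow loaf in the rack (same size)
- pick_pot: white square pot of tasting sticks, 50 x 50 x 55 mm, sticks to 85 mm, origin at the centre of its underside
- honey_jar: amber glass jar with a brass lid, 58 mm diameter, 75 mm high, origin at the centre of its underside
- mustard_jar: yellow jar with a black lid, 58 mm diameter, 75 mm high, origin at the centre of its underside

How it is judged:
On the way, in this order (a step that is already met when the one before it is completed fails the run):
1. the lid has been let up and stands open (beyond 1.4 rad) (value of joint lid above 1.4 rad and velocity of joint lid below 0.3 rad/s), for 0.2 s.
2. the green loaf has been lifted out of the box (horizontal distance between loaf_center and box above 0.14 m), for 0.1 s.
At the end, for the whole second after the job is handed in: the lid still stands open (beyond 1.4 rad) and the green loaf rests still and released in the rack's empty cell, on its floor (within 5 mm), centred within 12 mm along and 10 mm across, upright within 0.1 rad and lengthwise within 0.3 rad (value of joint lid above 1.4 rad and x of loaf_center in the frame of gap between -0.012 and 0.012 m and y of loaf_center in the frame of gap between -0.01 and 0.01 m and z of loaf_center in the frame of gap between 0.024 and 0.034 m and angle between loaf_center's own z axis and vertical below 0.1 rad and angle between the x axis of loaf_center and the x axis of gap, either way round below 0.3 rad and linear speed of loaf below 0.02 m/s); the robot touches nothing.
It fails at once if the lid flies up (faster than 4 rad/s) (velocity of joint lid above 4 rad/s).
It fails at once if the loaf is dropped (it moves faster than 0.5 m/s while the fingers do not hold it) (linear speed of loaf above 0.5 m/s and contact force between the fingers and loaf below 0.1 N).
It fails at once if another cheese is moved by more than 15 mm (distance of any of box_orange_center, box_yellow_center, rack_orange_center, rack_yellow_center from where it was at the start of the episode above 0.015 m).
It fails at once if a pot or jar is moved by more than 20 mm (distance of any of pick_pot, honey_jar, mustard_jar from where it was at the start of the episode above 0.02 m).
It also fails if it takes over 72 s, if anything falls off the work surface, if the arm or the gripper's body presses on something with over 40 N, if the wrist force passes 120 N, or if a joint passes its speed limit or range.

## Working session

There is one attempt and no reset: what is moved stays moved. The work goes in short steps, Python scripts to look and compute and a shell command to move; the robot and the scene stay as the last step left them, time stands still between calls to the robot, and variables do not carry over. Pictures are saved under pics/ and viewed, at most 10 in all, crops included, and the job is handed in when it is done.

```bash
mkdir -p pics; cat > h.py <<'E'
import numpy as np, cv2
from bench import ctrl
from scipy.spatial.transform import Rotation as R
def snap(n,f=None):
    o=ctrl.get_obs(); im=ctrl.camera(n)
    if f: cv2.imwrite('pics/'+f,im[:,:,::-1])
    return im,o
def T(o):
    M=np.eye(4); q=o['eef_rot']; M[:3,:3]=R.from_quat([q[1],q[2],q[3],q[0]]).as_matrix(); M[:3,3]=o['eef_pos']; return M
def wfc(n,o=None):
    p=ctrl.camera_params(n)
    return np.array(p['world_from_camera']) if n!='wrist' else T(o)@np.array(p['tool_from_camera'])
def onplane(n,px,z,o=None):
    p=ctrl.camera_params(n); W=wfc(n,o)
    u=cv2.undistortPoints(np.array([[px]],float),np.array(p['mtx']),np.array(p['distortion']))[0,0]
    d=W[:3,:3]@np.array([u[0],u[1],1]); c=W[:3,3]
    return c+d*(z-c[2])/d[2]
def proj(n,P,o=None):
    p=ctrl.camera_params(n); W=np.linalg.inv(wfc(n,o)); P=np.array(P,float)@W[:3,:3].T+W[:3,3]
    return cv2.projectPoints(P,np.zeros(3),np.zeros(3),np.array(p['mtx']),np.array(p['distortion']))[0][:,0]
E
python3 - <<'E'
from h import *
np.set_printoptions(precision=3,suppress=True)
im,o=snap('top','top.png'); im2,_=snap('scene','scene.png')
for n in ['top','scene']:
  for k,z in [('lid_press',.09),('gap',.006),('box',.08),('rack',.03),('lid_hinge',.09),('rack_orange_center',.064),('rack_yellow_center',.064),('pick_pot',.05),('honey_jar',.075),('mustard_jar',.075)]:
    for d in ctrl.boxes_of(n,k)[:2]:
      px=np.array(d['point'])*[640,400]; print(n,k,round(d['confidence'],2),px,onplane(n,px,z))
print(ctrl.tip_reach,o['eef_rot'],o['opening'],o['wrist_force'])
E
```

```text
top lid_press 0.97 [401.92 217.08] [ 0.523 -0.202  0.09 ]
top gap 0.54 [260.608 212.48 ] [0.551 0.194 0.006]
top box 0.86 [398.784 218.   ] [ 0.521 -0.195  0.08 ]
top rack 0.89 [271.424 217.32 ] [0.535 0.16  0.03 ]
top lid_hinge 0.75 [403.968 217.2  ] [ 0.522 -0.208  0.09 ]
top rack_yellow_center 0.72 [258.88 182.88] [0.63  0.191 0.064]
top rack_yellow_center 0.6 [268.032 214.92 ] [0.539 0.166 0.064]
top pick_pot 0.71 [332.8 159.8] [ 0.694 -0.019  0.05 ]
top honey_jar 0.96 [495.488 215.32 ] [ 0.522 -0.464  0.075]
top honey_jar 0.72 [260.992 211.   ] [0.55  0.184 0.075]
top mustard_jar 0.84 [168.896 229.08 ] [0.506 0.44  0.075]
scene lid_press 0.8 [251.328 200.88 ] [ 0.53  -0.203  0.09 ]
scene box 0.88 [250.304 212.2  ] [ 0.569 -0.215  0.08 ]
scene rack 0.65 [375.872 197.2  ] [0.573 0.184 0.03 ]
scene lid_hinge 0.71 [251.008 200.8  ] [ 0.53  -0.204  0.09 ]
scene rack_orange_center 0.6 [363.072 172.52 ] [0.477 0.178 0.064]
scene rack_yellow_center 0.86 [383.68 204.48] [0.653 0.173 0.064]
scene rack_yellow_center 0.32 [250.496 212.08 ] [ 0.549 -0.213  0.064]
scene pick_pot 0.79 [328.32 239.8 ] [ 0.727 -0.029  0.05 ]
scene honey_jar 0.65 [162.624 235.   ] [ 0.576 -0.466  0.075]
scene honey_jar 0.17 [329.024 240.   ] [ 0.753 -0.036  0.075]
scene mustard_jar 0.87 [438.272 164.8  ] [0.537 0.423 0.075]
scene mustard_jar 0.19 [326.72 240.4 ] [ 0.753 -0.042  0.075]
0.1734 [-0.001  0.974  0.228 -0.   ] 1.0026064504918615 [-0.079 -0.151  0.078]
```

View pics/top.png

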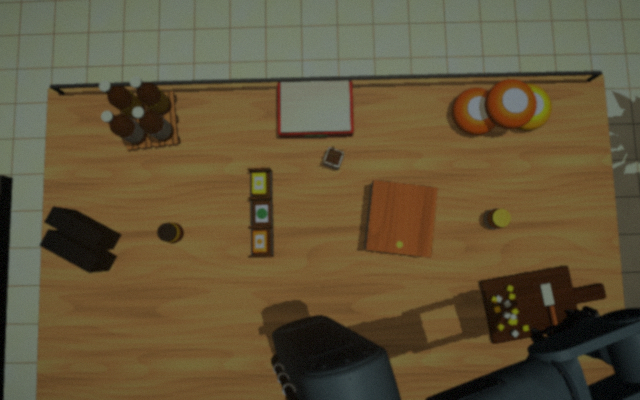

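View pics/scene.png

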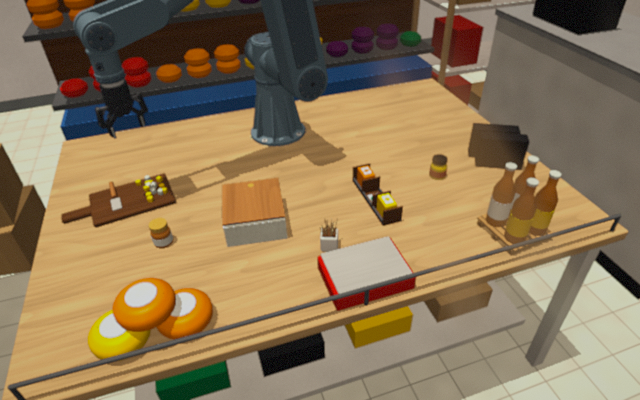

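The top view shows the lid with its corners near (371,181), (437,186), (432,256) and (367,250). The brass dot is at (399.5,244). The rack's empty cell with the green spot is at (261.5,213), the middle cell. The scene view agrees with this.

```bash
python3 - <<'E'
from h import *
np.set_printoptions(precision=3,suppress=True)
im=cv2.imread('pics/top.png')
c=cv2.resize(im[160:270,235:450],None,fx=3.6,fy=3.6,interpolation=cv2.INTER_CUBIC); cv2.imwrite('pics/crop.png',c)
for px in [(399.5,244),(371,181),(437,186),(432,256),(367,250)]: print(px,onplane('top',px,.09))
print(onplane('top',(261.5,213),.006))
# brass blob
h=cv2.cvtColor(im,cv2.COLOR_BGR2HSV)
s=h[236:252,390:410]; print(s[:,:,0]); 
E
```

```text
(399.5, 244) [ 0.45  -0.193  0.09 ]
(371, 181) [ 0.624 -0.122  0.09 ]
(437, 186) [ 0.606 -0.302  0.09 ]
(432, 256) [ 0.415 -0.279  0.09 ]
(367, 250) [ 0.436 -0.104  0.09 ]
[0.55  0.192 0.006]
[[12 12 13 13 13 13 13 12 13 13 13 12 12 13 12 13 13 12 13 12]
 [12 12 12 13 12 13 13 13 13 13 13 13 12 13 12 12 13 14 12 12]
 [12 13 12 12 12 13 12 13 13 13 13 12 13 12 12 13 13 13 12 12]
 [12 14 13 13 12 12 13 14 14 14 12 13 12 13 13 13 13 13 13 13]
 [12 13 13 13 13 13 13 15 17 16 16 15 13 13 13 13 13 13 13 13]
 [13 12 12 13 13 12 15 19 22 24 23 19 16 13 13 13 13 12 12 13]
 [13 13 13 13 12 14 18 23 29 29 29 26 20 15 13 13 13 13 13 12]
 [12 13 13 12 14 16 22 27 32 31 32 30 23 17 13 13 13 13 13 13]
 [12 13 13 13 13 16 23 29 32 32 32 31 24 18 14 13 13 12 13 12]
 [13 13 13 13 13 16 20 27 32 32 32 30 25 18 13 13 13 12 12 12]
 [13 13 12 13 13 14 19 23 29 30 29 25 21 16 14 13 13 12 13 13]
 [12 13 12 13 13 13 16 19 23 26 24 21 16 13 13 12 13 13 13 12]
 [13 13 13 13 12 14 13 15 17 18 17 15 14 12 13 12 13 13 12 12]
 [13 12 12 12 12 13 14 13 13 14 14 13 12 13 13 13 13 14 13 12]
 [12 13 12 12 13 13 13 14 13 13 13 13 12 13 13 12 12 12 12 12]
 [13 13 13 13 12 13 13 14 13 13 12 13 13 12 13 14 13 13 13 12]]
```

View pics/crop.png

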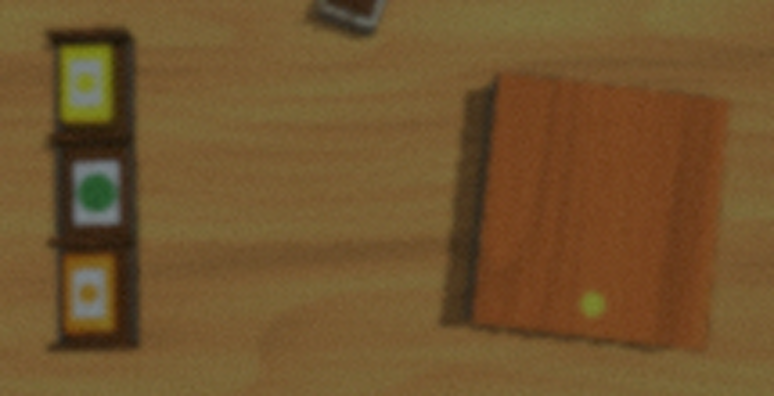

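```bash
cat >> h.py <<'E'
def need(tip,yaw_y,tilt=0,reach=0.1734):
    """tool-axis shift (mm) & turn to bring the fingertip point to tip, tool down, tool y at world yaw yaw_y"""
    o=ctrl.get_obs(); M=T(o)
    y=np.array([np.cos(yaw_y),np.sin(yaw_y),0]); z=np.array([0,0,-1.]); 
    D=np.c_[np.cross(y,z),y,z]
    p=np.array(tip)-D[:,2]*reach
    r=R.from_matrix(M[:3,:3].T@D).as_rotvec()
    print('shift',np.round(1000*M[:3,:3].T@(p-M[:3,3]),1),'turn',np.round(r,3),'t',round(o['time_s'],2))
E
python3 -m pendant '[[[0,80,-50,11,0,0,-0.25],[0,160,-100,22,0,0,-0.5],[0,240,-150,33,0,0,-0.75],[0,300,-190,45,0,0,-1.0],[0,317,-202,45,0,0,-1.01]]]'
python3 -c "
from h import *
need([.449,-.193,.19],-.1)"
```

```text
time_s: 1.52
eef_pos: [0.3634, -0.3371, 0.3797]
eef_rot: [0.0, 0.855, 0.519, 0.0]
wrist_force: [1.1, -0.0, 0.1]
opening: 0.299
grasp_force: 0.0
shift [167.3   9.3  16.2] turn [ 0.     0.    -0.381] t 1.52
```

```bash
python3 -m pendant '[[[0,40,2,4,0,0,-0.12],[0,80,5,8,0,0,-0.24],[0,120,7,12,0,0,-0.36],[0,160,9,16,0,0,-0.38],[0,167,9,16,0,0,-0.38]]]'
python3 - <<'E'
from h import *
np.set_printoptions(precision=4,suppress=True)
im,o=snap('wrist','w1.png')
for k,z in [('lid_press',.09),('lid_hinge',.09)]:
  for d in ctrl.boxes_of('wrist',k)[:2]:
    px=np.array(d['point'])*[640,400]; print(k,d['confidence'],px,onplane('wrist',px,z,o))
print(proj('wrist',[[.449,-.193,.09]],o)); need([.449,-.193,.19],-.1)
E
```

```text
time_s: 1.93
eef_pos: [0.4504, -0.1906, 0.3632]
eef_rot: [-0.001, 0.742, 0.671, 0.001]
wrist_force: [0.0, 0.6, -0.3]
opening: 0.002
grasp_force: 0.0
lid_press 0.89 [404.096 183.88 ] [ 0.5267 -0.1806  0.09  ]
lid_hinge 0.62 [401.088 183.8  ] [ 0.5241 -0.1803  0.09  ]
[[317.5818 205.6847]]
shift [ 2.  -0.3  0.5] turn [-0.     0.001 -0.004] t 2.08
```

View pics/w1.png

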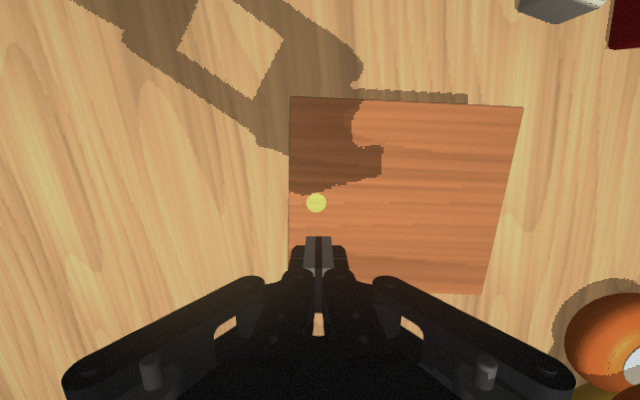

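The wrist view shows the brass dot at (316,203), 3 px from where my estimate put it. The front edge runs along column 289, from (289,97), and the rear +y corner is at (523,107).

```bash
python3 - <<'E'
from h import *
np.set_printoptions(precision=4,suppress=True)
o=ctrl.get_obs()
d,a,b,c=[onplane('wrist',p,.09,o) for p in [(316,203),(289,97),(523,107),(288.5,240)]]
e=b-a; print(d,a,b,'len',np.linalg.norm(e),'yaw',np.arctan2(e[1],e[0]),'frontedge yaw',np.arctan2(*(c-a)[[1,0]])+np.pi/2)
need(list(d[:2])+[.100],-.105)
E
```

```text
[ 0.4464 -0.1959  0.09  ] [ 0.4341 -0.1042  0.09  ] [ 0.6245 -0.1315  0.09  ] len 0.19228082714727257 yaw -0.14232189468285533 frontedge yaw -0.13644540141229777
shift [-1.1 -2.5 90.5] turn [-0.     0.001  0.001] t 2.08
```

```bash
python3 -m pendant '[[[0,-0.5,-2,30,0,0,0.03],[0,-0.5,-2,60,0,0,0.03],[0,-0.5,-2,85,0,0,0.03],[0,-0.5,-2,92,0,0,0.03],[0,-0.5,-2,97,0,0,0.03]]]'
python3 -c "
from h import *
need([.447,-.1955,.09],-.13)"
```

```text
time_s: 2.5
eef_pos: [0.4459, -0.1968, 0.2657]
eef_rot: [-0.001, 0.754, 0.656, -0.0]
wrist_force: [0.1, -0.1, -0.3]
opening: -0.0
grasp_force: 0.0
shift [1.4 0.9 2.3] turn [-0.002 -0.001 -0.009] t 2.5
```

```bash
python3 -m pendant '[[[0,1,1,2,0,0,0],[0,1,1,3.5,0,0,0],[0,1,1,5,0,0,0],[0,1,1,6.5,0,0,0],[0,1,1,7.5,0,0,0]]]'
```

```text
time_s: 2.92
eef_pos: [0.4486, -0.1954, 0.2611]
eef_rot: [0.002, 0.753, 0.658, 0.0]
wrist_force: [-2.5, -0.0, 8.1]
opening: -0.0
grasp_force: 4.1
```

```bash
python3 -m pendant '[[[0,0,0,1.5,0,0,0],[0,0,0,3,0,0,0],[0,0,0,3,0,0,0]]]'; python3 -m pendant '[[[0,0,0,-1.5,0,0,0],[0,0,0,-3,0,0,0],[0,0,0,-4,0,0,0]]]'
```

```text
time_s: 3.17
eef_pos: [0.4487, -0.1954, 0.2586]
eef_rot: [0.002, 0.753, 0.658, -0.0]
wrist_force: [-3.6, 0.4, 9.4]
opening: -0.003
grasp_force: 5.1
time_s: 3.42
eef_pos: [0.4486, -0.1953, 0.2619]
eef_rot: [0.002, 0.753, 0.658, 0.0]
wrist_force: [-0.9, -2.9, 4.1]
opening: -0.001
grasp_force: 1.9
```

```bash
python3 -m pendant '[[[0,0,0,-2,0,0,0],[0,0,0,-4,0,0,0],[0,0,0,-6,0,0,0],[0,0,0,-8,0,0,0],[0,0,0,-10,0,0,0]]]'
python3 - <<'E'
import numpy as np
for t in np.arange(0,1.3,.1):
  xc=-165*np.cos(t)+ (4*np.sin(t)); x=xc-14
  # lid top line: points r(-c,s)+4(s,c)
  r=(4*np.sin(t)-x)/np.cos(t); z=86+r*np.sin(t)+4*np.cos(t); print(round(t,1),'dx',round(xc+165,1),'tipz',round(z,1),'r',round(r))
E
```

```text
time_s: 3.83
eef_pos: [0.4482, -0.1947, 0.2707]
eef_rot: [0.0, 0.754, 0.657, 0.0]
wrist_force: [2.8, -1.7, 2.5]
opening: 0.001
grasp_force: 1.7
0.0 dx 0.0 tipz 90.0 r 179
0.1 dx 1.2 tipz 107.9 r 179
0.2 dx 4.1 tipz 125.5 r 179
0.3 dx 8.6 tipz 142.9 r 180
0.4 dx 14.6 tipz 159.9 r 180
0.5 dx 22.1 tipz 176.3 r 181
0.6 dx 31.1 tipz 192.0 r 182
0.7 dx 41.4 tipz 207.1 r 183
0.8 dx 52.9 tipz 221.6 r 185
0.9 dx 65.6 tipz 235.4 r 188
1.0 dx 79.2 tipz 248.8 r 191
1.1 dx 93.7 tipz 262.4 r 196
1.2 dx 108.9 tipz 277.2 r 204
```

```bash
python3 -m pendant '[[[0,0,5,-8,0,0,0],[0,0,10,-16,0,0,0],[0,0,15,-24,0,0,0],[0,0,19,-32,0,0,0],[0,0,23,-40,0,0,0]]]'; python3 -m pendant '[[[0,0,3,-8,0,0,0],[0,0,6,-16,0,0,0],[0,0,9,-23,0,0,0],[0,0,13,-30,0,0,0],[0,0,17,-37,0,0,0]]]'
```

```text
time_s: 4.25
eef_pos: [0.4713, -0.1978, 0.3113]
eef_rot: [0.0, 0.753, 0.658, 0.0]
wrist_force: [-0.7, 0.2, 3.9]
opening: 0.001
grasp_force: 1.4
time_s: 4.67
eef_pos: [0.4881, -0.2002, 0.3481]
eef_rot: [0.0, 0.754, 0.657, 0.0]
wrist_force: [2.3, -1.0, 1.4]
opening: -0.002
grasp_force: 1.1
```

```bash
python3 -m pendant '[[[0,0,5,-8,0,0,0],[0,0,10,-15,0,0,0],[0,0,15,-21,0,0,0],[0,0,21,-27,0,0,0],[0,0,27,-33,0,0,0]]]'; python3 -m pendant '[[[0,0,6,-6,0,0,0],[0,0,13,-11,0,0,0],[0,0,20,-16,0,0,0],[0,0,27,-21,0,0,0],[0,0,34,-25,0,0,0]]]'
```

```text
time_s: 5.08
eef_pos: [0.5148, -0.2039, 0.3807]
eef_rot: [-0.0, 0.754, 0.657, -0.0]
wrist_force: [2.0, -0.9, 0.3]
opening: 0.001
grasp_force: 0.9
time_s: 5.5
eef_pos: [0.5487, -0.2084, 0.4057]
eef_rot: [-0.0, 0.753, 0.657, -0.0]
wrist_force: [1.9, 0.0, -0.4]
opening: 0.003
grasp_force: 0.7
```

```bash
python3 - <<'E'
from h import *
im,o=snap('scene'); im=im[110:280,180:420,::-1]
cv2.imwrite('pics/s2.png',cv2.resize(im,None,fx=3,fy=3))
print(o['wrist_force'])
E
```

```text
[ 1.91438152  0.01338206 -0.40029265]
```

View pics/s2.png

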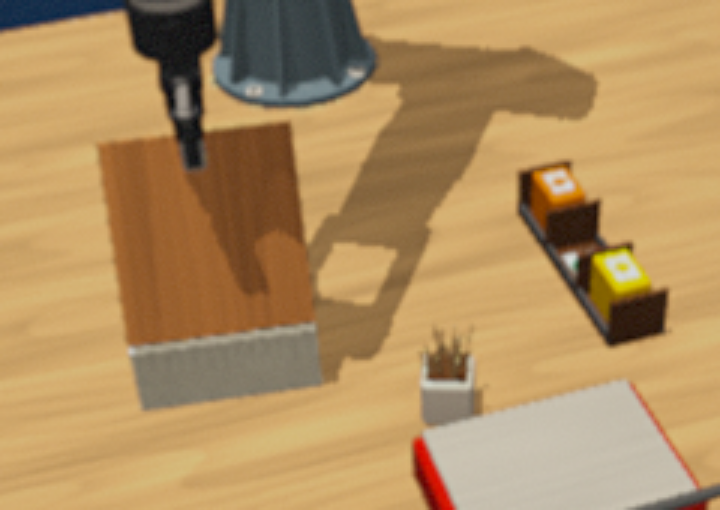

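The lid follows the finger and stands at about 1 rad, with the fingertip still on its top face at (193,160). I'll lift straight off it.

```bash
python3 -m pendant '[[[0,0,0,-10,0,0,0],[0,0,0,-25,0,0,0],[0,0,0,-45,0,0,0],[0,0,0,-70,0,0,0],[0,0,0,-95,0,0,0]]]'; python3 -m pendant '[[[1,0,-20,-10,0,0,0],[1,0,-40,-10,0,0,0],[1,0,-60,-10,0,0,0],[1,0,-80,-10,0,0,0],[1,0,-80,-10,0,0,0]]]';python3 -m pendant '[[[1,0,0,0,0,0,0],[1,0,0,0,0,0,0],[1,0,0,0,0,0,0],[1,0,0,0,0,0,0],[1,0,0,0,0,0,0]]]'
python3 - <<'E'
from h import *
im,o=snap('wrist','w3.png'); im2,_=snap('scene')
cv2.imwrite('pics/c.png',np.vstack([im[:,:,::-1],cv2.resize(im2[100:250,150:390,::-1],(320,200)).repeat(2,1)[:, :640]]))
for n in ['loaf_center','box_orange_center','box_yellow_center']:
  for d in ctrl.boxes_of('wrist',n)[:3]:
    px=np.array(d['point'])*[640,400]; print(n,round(d['confidence'],2),px.round(1),onplane('wrist',px,.066,o).round(4))
E
```

```text
time_s: 5.97
eef_pos: [0.5474, -0.2082, 0.5009]
eef_rot: [-0.001, 0.754, 0.657, -0.001]
wrist_force: [0.2, 0.5, 0.5]
opening: 0.001
grasp_force: 0.0
time_s: 6.38
eef_pos: [0.4662, -0.1968, 0.5107]
eef_rot: [-0.001, 0.754, 0.657, -0.001]
wrist_force: [0.5, -0.0, 0.2]
opening: 0.707
grasp_force: 0.0
time_s: 6.8
eef_pos: [0.4692, -0.1976, 0.5101]
eef_rot: [-0.0, 0.753, 0.658, -0.0]
wrist_force: [-0.6, 0.9, -0.1]
opening: 0.997
grasp_force: 0.0
loaf_center 0.63 [351.6 125.7] [ 0.5234 -0.1422  0.066 ]
box_orange_center 0.97 [345.9 164. ] [ 0.5096 -0.1953  0.066 ]
box_yellow_center 0.9 [347.7 197.8] [ 0.5067 -0.2469  0.066 ]
```

View pics/c.png

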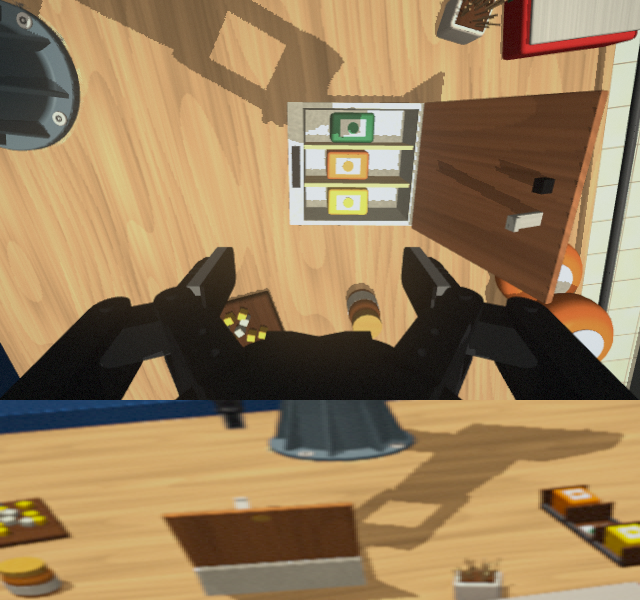

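The lid now stands fully open and leans back, with no contact. Green is in the +y lane at (352,127), orange at (346,164) and yellow at (348,198). The box edges run level in the picture, so the tool yaw matches the box.

```bash
python3 -c "
from h import *
need([.523,-.145,.17],-.13)"
```

```text
shift [ 59.4  46.5 166.8] turn [-0.    -0.    -0.006] t 7.05
```

```bash
python3 -m pendant '[[[1,14,12,35,0,0,0],[1,28,24,70,0,0,0],[1,45,35,105,0,0,0],[1,59,46,140,0,0,0],[1,59,46,165,0,0,0]]]'
python3 - <<'E'
from h import *
im,o=snap('wrist','w4.png')
for n in ['loaf_center','box_orange_center']:
  for d in ctrl.boxes_of('wrist',n)[:2]:
    px=np.array(d['point'])*[640,400]; print(n,round(d['confidence'],2),px.round(1),onplane('wrist',px,.066,o).round(4))
E
```

```text
time_s: 7.47
eef_pos: [0.5229, -0.143, 0.3422]
eef_rot: [-0.001, 0.753, 0.658, 0.0]
wrist_force: [-0.7, -0.4, -0.1]
opening: 1.002
grasp_force: 0.0
loaf_center 0.56 [321.7 196.6] [ 0.5256 -0.1385  0.066 ]
box_orange_center 0.78 [317.1 254.6] [ 0.5137 -0.195   0.066 ]
```

View pics/w4.png

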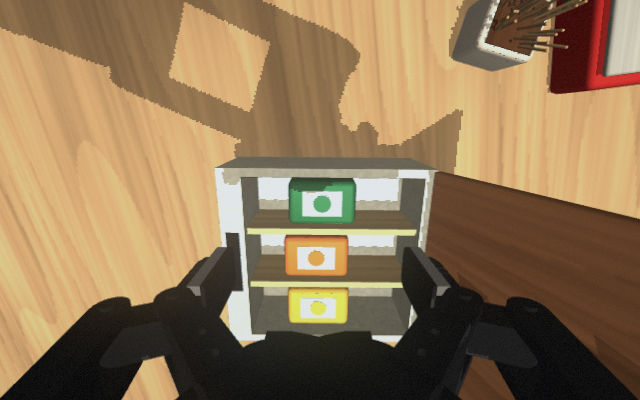

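```bash
python3 - <<'E'
from h import *
o=ctrl.get_obs()
for p in [(322,204),(316.5,258),(318,308),(290,200),(355,200)]: print(p,onplane('wrist',p,.066,o).round(4))
for p in [(217,170),(434,170)]: print(p,onplane('wrist',p,.075,o).round(4))
need([.523,-.145,.04],-.13)
E
```

```text
(322, 204) [ 0.523  -0.1475  0.066 ]
(316.5, 258) [ 0.5106 -0.2009  0.066 ]
(318, 308) [ 0.5043 -0.2573  0.066 ]
(290, 200) [ 0.4946 -0.1399  0.066 ]
(355, 200) [ 0.5532 -0.1478  0.066 ]
(217, 170) [ 0.4384 -0.1029  0.075 ]
(434, 170) [ 0.6215 -0.1276  0.075 ]
shift [ -0.2   1.8 130. ] turn [-0.005 -0.002 -0.005] t 7.62
```

```bash
python3 -m pendant '[[[1,-3,2.5,35,0,0,0],[1,-3,2.5,70,0,0,0],[1,-3,2.5,95,0,0,0],[1,-3,2.5,115,0,0,0],[1,-3,2.5,120,0,0,0]]]'; python3 -m pendant '[[[1,0,0,10,0,0,0],[1,0,0,20,0,0,0],[1,0,0,30,0,0,0],[1,0,0,30,0,0,0]]]'
```

```text
time_s: 8.03
eef_pos: [0.5241, -0.1492, 0.2245]
eef_rot: [-0.001, 0.754, 0.657, -0.0]
wrist_force: [-0.4, 0.2, 0.2]
opening: 1.001
grasp_force: 0.0
time_s: 8.37
eef_pos: [0.5241, -0.1486, 0.1945]
eef_rot: [-0.0, 0.754, 0.657, -0.0]
wrist_force: [-0.3, 0.2, 0.3]
opening: 1.002
grasp_force: 0.0
```

```bash
python3 -m pendant '[[[0.6,0,0,0,0,0,0],[0.6,0,0,0,0,0,0],[0.5,0,0,0,0,0,0],[0.5,0,0,0,0,0,0],[0.5,0,0,0,0,0,0]]]'; python3 -m pendant '[[[0.4,0,0,0,0,0,0],[0.4,0,0,-5,0,0,0],[0.4,0,0,-20,0,0,0],[0.4,0,0,-40,0,0,0],[0.4,0,0,-60,0,0,0]]]'
```

```text
time_s: 8.78
eef_pos: [0.5249, -0.1488, 0.1963]
eef_rot: [0.001, 0.753, 0.657, 0.0]
wrist_force: [-0.1, -0.8, 3.6]
opening: 0.724
grasp_force: 65.7
time_s: 9.2
eef_pos: [0.5237, -0.1482, 0.2551]
eef_rot: [-0.001, 0.753, 0.657, -0.001]
wrist_force: [-0.0, -0.2, -1.6]
opening: 0.719
grasp_force: 65.5
```

```bash
python3 -m pendant '[[[0.4,0,0,-25,0,0,0],[0.4,0,0,-50,0,0,0],[0.4,30,-10,-60,0,0,0],[0.4,60,-25,-60,0,0,0],[0.4,95,-40,-60,0,0,0]]]';  python3 -m pendant '[[[0.4,30,-12,0,0,0,0],[0.4,60,-25,0,0,0,0],[0.4,75,-33,15,0,0,0],[0.4,77,-33,40,0,0,0],[0.4,77,-33,65,0,0,0]]]'
python3 -c "
from h import *
need([.474,.028,.0175],-.13)"
```

```text
time_s: 9.62
eef_pos: [0.4973, -0.0489, 0.3163]
eef_rot: [0.001, 0.754, 0.657, 0.0]
wrist_force: [-0.2, 1.0, -2.0]
opening: 0.72
grasp_force: 65.5
time_s: 10.03
eef_pos: [0.475, 0.0332, 0.2504]
eef_rot: [0.001, 0.753, 0.658, 0.001]
wrist_force: [-1.0, 0.1, -2.0]
opening: 0.719
grasp_force: 65.5
shift [-5.3 -0.4 59.5] turn [ 0.002 -0.    -0.003] t 10.03
```

```bash
python3 -m pendant '[[[0.4,0,0,25,0,0,0],[0.4,0,0,45,0,0,0],[0.4,0,0,55,0,0,0],[0.4,0,0,58,0,0,0],[0.4,0,0,60,0,0,0]]]';  python3 -m pendant '[[[0.4,0,0,1,0,0,0],[0.4,0,0,2,0,0,0],[0.4,0,0,2,0,0,0]]]'
```

```text
time_s: 10.45
eef_pos: [0.4753, 0.0317, 0.1901]
eef_rot: [-0.0, 0.754, 0.657, -0.0]
wrist_force: [-0.6, 0.3, -0.9]
opening: 0.719
grasp_force: 65.5
time_s: 10.7
eef_pos: [0.4759, 0.0315, 0.1892]
eef_rot: [0.001, 0.754, 0.657, 0.001]
wrist_force: [1.2, 0.4, -1.1]
opening: 0.724
grasp_force: 65.5
```

```bash
python3 -m pendant '[[[0.4,0,0,1,0,0,0],[0.4,0,0,2,0,0,0],[0.4,0,0,2,0,0,0]]]'
```

```text
time_s: 10.95
eef_pos: [0.4761, 0.0316, 0.1882]
eef_rot: [0.001, 0.753, 0.657, 0.0]
wrist_force: [-5.4, -0.2, 13.7]
opening: 0.719
grasp_force: 67.1
```

```bash
python3 -m pendant '[[[0.8,0,0,0,0,0,0],[1,0,0,0,0,0,0],[1,0,0,0,0,0,0],[1,0,0,0,0,0,0],[1,0,0,-3,0,0,0]]]';  python3 -m pendant '[[[1,0,0,-30,0,0,0],[1,0,0,-70,0,0,0],[1,15,15,-110,0,0,0.05],[1,30,30,-140,0,0,0.05],[1,30,30,-150,0,0,0]]]'
python3 - <<'E'
from h import *
im,o=snap('wrist','w5.png'); print(o['eef_pos'],o['q'])
for n,z in [('loaf_center',.058),('gap',.006),('rack_orange_center',.064),('rack_yellow_center',.064)]:
  for d in ctrl.boxes_of('wrist',n)[:2]:
    px=np.array(d['point'])*[640,400]; print(n,round(d['confidence'],2),px.round(1),onplane('wrist',px,z,o).round(4))
E
```

```text
time_s: 11.37
eef_pos: [0.4751, 0.0317, 0.1889]
eef_rot: [-0.0, 0.754, 0.657, -0.0]
wrist_force: [-1.0, 0.3, -0.1]
opening: 0.998
grasp_force: 0.0
time_s: 11.78
eef_pos: [0.5127, 0.0584, 0.3461]
eef_rot: [0.004, 0.753, 0.658, 0.004]
wrist_force: [0.5, -1.1, 0.2]
opening: 0.998
grasp_force: 0.0
[0.51271451 0.05843189 0.34609547] [-1.17122855e-01  1.07707425e-01  1.81471502e+00  1.06584330e-03
  1.20751236e+00  1.82576706e-02]
loaf_center 0.9 [283.7 218.5] [0.4797 0.0423 0.058 ]
gap 0.55 [328.9  49.2] [0.5452 0.1938 0.006 ]
rack_orange_center 0.86 [238.8  51.8] [0.4688 0.1897 0.064 ]
rack_yellow_center 0.73 [467.1 393.6] [ 0.6567 -0.201   0.064 ]
rack_yellow_center 0.6 [426.2  22.4] [0.6196 0.1909 0.064 ]
```

View pics/w5.png

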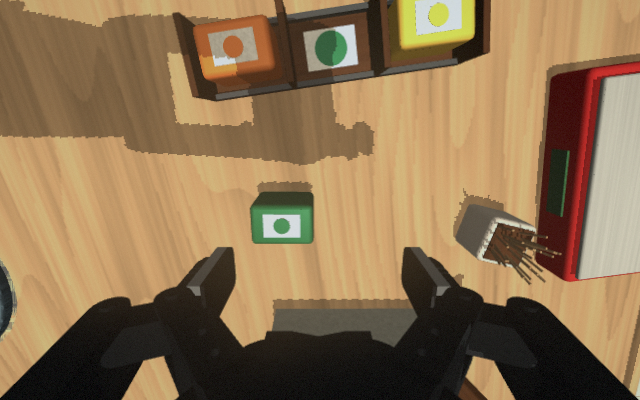

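The loaf stands upright on the table with its spot at (282,226). The rack's green spot is at (331,48), and the rack loaf spots are at (233,47) and (438,14). The front lip runs from about (217,99) to (489,53).

```bash
python3 - <<'E'
from h import *
o=ctrl.get_obs()
f=lambda p,z:onplane('wrist',p,z,o)[:2]
g=f((331,48),.006);a=f((233,47),.064);b=f((438,14),.064);l=f((282,226),.058)
print('gap',g,'or',a,'ye',b,'mid',(a+b)/2,'yaw',np.arctan2(*(b-a)[::-1]),'loaf',l)
a=f((217,100),.0);b=f((489,56),.0);print('lip',a,b,np.arctan2(*(b-a)[::-1]))
a=f((251,214),.058);b=f((314,214),.058);print('loafyaw',np.arctan2(*(b-a)[::-1]))
need([.475,.0345,.10],-.13-np.pi/2); need([.475,.0345,.10],-.13+np.pi/2)
E
```

```text
gap [0.53728473 0.19173257] or [0.45818148 0.19091929] ye [0.61632123 0.19175878] mid [0.53725136 0.19133904] yaw 0.005308473656126487 loaf [0.46927738 0.0369629 ]
lip [0.41547863 0.16129806] [0.69148147 0.16489969] 0.013048513763645634
loafyaw -0.1354323043861058
shift [-27.1 -29.5  64.2] turn [-0.003  0.003  1.563] t 12.03
shift [-27.1 -29.5  64.2] turn [-0.003 -0.003 -1.578] t 12.03
```

```bash
python3 - <<'E'
from h import *
im,o=snap('wrist','w6.png'); print(o['eef_pos'],o['dq'])
h=cv2.cvtColor(im,cv2.COLOR_RGB2HSV); m=cv2.inRange(h,(50,90,40),(90,255,255))
n,_,st,c=cv2.connectedComponentsWithStats(m)
for i in range(1,n):
  if st[i,4]>60: print(st[i],c[i].round(1),onplane('wrist',c[i],.006,o).round(4),onplane('wrist',c[i],.058,o).round(4))
E
```

```text
[0.50811702 0.05727212 0.33750238] [-0.00469353  0.01337092  0.01080541  0.00015511 -0.00055695 -0.0038364 ]
[325  25  32  36 915] [340.8  42.7] [0.5471 0.195  0.006 ] [0.542  0.1836 0.058 ]
[580 150  10  68 159] [584.6 181.8] [0.7958 0.0238 0.006 ] [0.7477 0.0419 0.058 ]
[ 258  205   64   40 1472] [290.4 223.7] [0.4691 0.0192 0.006 ] [0.4775 0.0382 0.058 ]
[282 220  16  15 185] [289.3 226.8] [0.4672 0.0157 0.006 ] [0.4759 0.0352 0.058 ]
```

```bash
python3 -m pendant '[[[1,-10,-10,5,0,0,0.12],[1,-20,-20,10,0,0,0.24],[1,-24,-30,20,0,0,0.36],[1,-24,-30,30,0,0,0.48],[1,-24,-30,40,0,0,0.6]]]'; python3 -m pendant '[[[1,0,0,5,0,0,0.12],[1,0,0,10,0,0,0.24],[1,0,0,15,0,0,0.36],[1,0,0,15,0,0,0.48],[1,0,0,15,0,0,0.6]]]';python3 -m pendant '[[[1,0,0,5,0,0,0.12],[1,0,0,10,0,0,0.24],[1,0,0,10,0,0,0.363],[1,0,0,10,0,0,0.363],[1,0,0,10,0,0,0.363]]]'
python3 - <<'E'
from h import *
im,o=snap('wrist','w7.png')
h=cv2.cvtColor(im,cv2.COLOR_RGB2HSV); m=cv2.inRange(h,(50,90,40),(90,255,255))
n,_,st,c=cv2.connectedComponentsWithStats(m)
for i in range(1,n):
  if st[i,4]>60: print(st[i],c[i].round(1),onplane('wrist',c[i],.006,o).round(4),onplane('wrist',c[i],.058,o).round(4))
need([.476,.035,.026],-.13-np.pi/2)
E
```

```text
time_s: 12.5
eef_pos: [0.4747, 0.0372, 0.2971]
eef_rot: [-0.001, 0.916, 0.402, -0.002]
wrist_force: [-0.5, 0.1, 0.5]
opening: 0.999
grasp_force: 0.0
time_s: 12.92
eef_pos: [0.4749, 0.0374, 0.282]
eef_rot: [-0.001, 0.994, 0.113, -0.002]
wrist_force: [-0.8, -0.2, -0.2]
opening: 1.002
grasp_force: 0.0
time_s: 13.33
eef_pos: [0.4754, 0.0375, 0.273]
eef_rot: [-0.0, 0.998, -0.063, -0.001]
wrist_force: [0.0, -0.1, -0.5]
opening: 1.0
grasp_force: 0.0
[ 101  122   38   39 1138] [119.3 141.4] [0.5472 0.1951 0.006 ] [0.5468 0.1588 0.058 ]
[ 294  177   60   82 2650] [322.5 214.5] [0.4629 0.0365 0.006 ] [0.4811 0.0351 0.058 ]
[312 211  22  21 341] [322.6 221.4] [0.4565 0.0372 0.006 ] [0.476  0.0356 0.058 ]
shift [ 0.8  2.5 74. ] turn [-0.     0.002  0.005] t 13.38
```

```bash
python3 -m pendant '[[[1,1,2.5,25,0,0,0],[1,1,2.5,45,0,0,0],[1,1,2.5,60,0,0,0],[1,1,2.5,74,0,0,0],[1,1,2.5,74,0,0,0]]]'; python3 -m pendant '[[[0.5,0,0,0,0,0,0],[0.4,0,0,0,0,0,0],[0.3,0,0,0,0,0,0],[0.3,0,0,0,0,0,0],[0.3,0,0,0,0,0,0]]]';python3 -m pendant '[[[0.3,0,0,0,0,0,0],[0.3,0,0,0,0,0,0],[0.3,0,0,0,0,0,0]]]'
```

```text
time_s: 13.8
eef_pos: [0.4753, 0.0351, 0.1976]
eef_rot: [-0.0, 0.998, -0.063, -0.003]
wrist_force: [-1.9, -0.6, -0.1]
opening: 1.0
grasp_force: 0.0
time_s: 14.22
eef_pos: [0.4776, 0.0349, 0.2016]
eef_rot: [0.0, 0.998, -0.064, 0.001]
wrist_force: [-1.0, 0.2, 4.8]
opening: 0.48
grasp_force: 61.7
time_s: 14.47
eef_pos: [0.4776, 0.0349, 0.2016]
eef_rot: [0.0, 0.998, -0.064, 0.001]
wrist_force: [0.2, -0.8, 6.2]
opening: 0.481
grasp_force: 61.7
```

```bash
python3 -m pendant '[[[0.3,0,0,-15,0,0,0],[0.3,0,0,-40,0,0,0],[0.3,0,0,-70,0,0,0],[0.3,0,0,-95,0,0,0],[0.3,0,0,-100,0,0,0]]]'; python3 -c "
from h import *
need([.5485,.1945,.2916-.1734],.01-np.pi/2)
print(ctrl.get_obs()['grasp_force'])"
```

```text
time_s: 14.88
eef_pos: [0.4783, 0.0349, 0.3047]
eef_rot: [0.0, 0.998, -0.064, 0.004]
wrist_force: [0.7, 0.9, -1.2]
opening: 0.483
grasp_force: 60.9
shift [  49.2 -167.3   13.4] turn [ 0.001 -0.007 -0.138] t 14.88
60.9400999546051
```

```bash
python3 -m pendant '[[[0.3,10,-33,0,0,0,-0.04],[0.3,20,-66,0,0,0,-0.08],[0.3,30,-100,0,0,0,-0.138],[0.3,40,-135,0,0,0,-0.138],[0.3,46,-158,0,0,0,-0.138]]]';python3 -m pendant '[[[0.3,1,-5,0,0,0,0],[0.3,2,-9,0,0,0,0],[0.3,2,-9,0,0,0,0],[0.3,2,-9,0,0,0,0],[0.3,2,-9,0,0,0,0]]]'; python3 - <<'E'
from h import *
im,o=snap('wrist','w8.png')
c=cv2.imwrite('pics/w8.png',im[:,:,::-1])
need([.5485,.1945,.2076-.1734],.01-np.pi/2)
E
```

```text
time_s: 15.3
eef_pos: [0.5431, 0.1884, 0.2996]
eef_rot: [-0.0, 1.0, 0.006, -0.0]
wrist_force: [0.3, -0.2, -0.7]
opening: 0.481
grasp_force: 61.4
time_s: 15.72
eef_pos: [0.5443, 0.1938, 0.3]
eef_rot: [0.0, 1.0, 0.004, -0.0]
wrist_force: [0.8, -0.9, -1.0]
opening: 0.483
grasp_force: 61.4
shift [ 4.1 -0.7 92.6] turn [ 0.     0.    -0.002] t 15.77
```

View pics/w8.png

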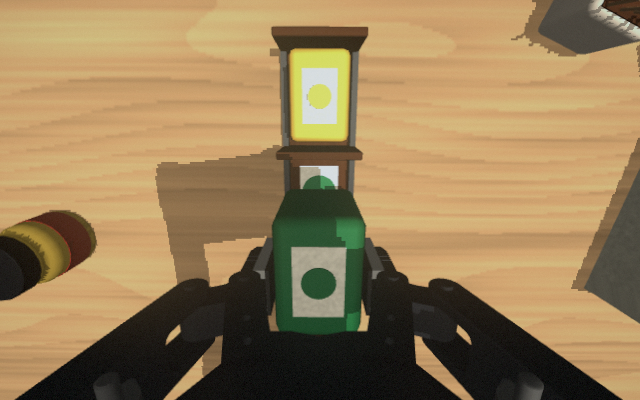

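The loaf hangs square in the hand. The rack axis is vertical in the picture, the dividing wall's top is at about row 152 and the yellow spot is at (319,96).

```bash
python3 - <<'E'
from h import *
o=ctrl.get_obs(); f=lambda p,z:print(p,onplane('wrist',p,z,o).round(4))
f((319,148),.06);f((319,158),.06);f((319,96),.064);f((276,153),.06);f((362,153),.06);f((273,28),.06);f((367,28),.06);f((319,284),.1565)
E
```

```text
(319, 148) [0.5937 0.1949 0.06  ]
(319, 158) [0.5864 0.1948 0.06  ]
(319, 96) [0.6294 0.1952 0.064 ]
(276, 153) [0.5898 0.2265 0.06  ]
(362, 153) [0.5904 0.1631 0.06  ]
(273, 28) [0.6717 0.2259 0.06  ]
(367, 28) [0.6722 0.164  0.06  ]
(319, 284) [0.5421 0.1947 0.1565]
```

```bash
python3 -m pendant '[[[0.3,5.5,-1,0,0,0,0],[0.3,5.5,-1,10,0,0,0],[0.3,5.5,-1,20,0,0,0],[0.3,5.5,-1,30,0,0,0],[0.3,5.5,-1,42,0,0,0]]]';python3 -m pendant '[[[0.3,0,0,12,0,0,0],[0.3,0,0,24,0,0,0],[0.3,0,0,34,0,0,0],[0.3,0,0,42,0,0,0],[0.3,0,0,45,0,0,0]]]'
```

```text
time_s: 16.18
eef_pos: [0.5499, 0.1958, 0.2569]
eef_rot: [0.0, 1.0, 0.005, -0.0]
wrist_force: [-0.0, 0.6, -1.1]
opening: 0.48
grasp_force: 61.4
time_s: 16.6
eef_pos: [0.5495, 0.1959, 0.2114]
eef_rot: [0.0, 1.0, 0.005, -0.001]
wrist_force: [-0.1, 0.1, -1.7]
opening: 0.481
grasp_force: 61.4
```

```bash
python3 -m pendant '[[[0.3,0,0,1.5,0,0,0],[0.3,0,0,3,0,0,0],[0.3,0,0,4,0,0,0],[0.3,0,0,4.5,0,0,0],[0.3,0,0,4.5,0,0,0]]]'
```

```text
time_s: 17.02
eef_pos: [0.5503, 0.196, 0.2093]
eef_rot: [-0.0, 1.0, 0.005, 0.0]
wrist_force: [0.9, 0.6, -1.9]
opening: 0.479
grasp_force: 61.4
```

```bash
python3 -m pendant '[[[0.3,0,0,1,0,0,0],[0.3,0,0,2,0,0,0],[0.3,0,0,2,0,0,0]]]'
```

```text
time_s: 17.27
eef_pos: [0.5504, 0.196, 0.2077]
eef_rot: [-0.0, 1.0, 0.005, 0.0]
wrist_force: [-2.6, 0.2, 4.1]
opening: 0.481
grasp_force: 61.8
```

```bash
python3 -m pendant '[[[0.6,0,0,0,0,0,0],[0.8,0,0,0,0,0,0],[0.9,0,0,0,0,0,0],[0.9,0,0,0,0,0,0],[0.9,0,0,0,0,0,0]]]';python3 -m pendant '[[[0.9,0,0,-15,0,0,0],[0.9,0,0,-40,0,0,0],[0.9,0,0,-80,0,0,0],[0.9,0,0,-120,0,0,0],[0.9,-20,0,-150,0,0,0]]]';python3 -m pendant '[[[0.9,0,0,0,0,0,0],[0.9,0,0,0,0,0,0],[0.9,0,0,0,0,0,0]]]'
python3 - <<'E'
from h import *
im,o=snap('wrist','w9.png'); im2,_=snap('scene')
cv2.imwrite('pics/w9c.png',np.vstack([im[60:340,:,::-1],cv2.resize(im2[130:270,180:436,::-1],(560,306))[:,:].copy() if 0 else cv2.resize(im2[110:250,180:436,::-1],(640,310))]))
h=cv2.cvtColor(im,cv2.COLOR_RGB2HSV); m=cv2.inRange(h,(50,90,40),(90,255,255))
n,_,st,c=cv2.connectedComponentsWithStats(m)
for i in range(1,n):
  if st[i,4]>60: print(st[i],c[i].round(1),onplane('wrist',c[i],.064,o).round(4))
E
```

```text
time_s: 17.68
eef_pos: [0.5501, 0.1959, 0.2068]
eef_rot: [-0.0, 1.0, 0.005, -0.0]
wrist_force: [-0.7, 0.4, 0.5]
opening: 0.9
grasp_force: 0.0
time_s: 18.1
eef_pos: [0.5324, 0.1954, 0.3606]
eef_rot: [-0.0, 1.0, 0.004, 0.003]
wrist_force: [-0.2, 0.2, 0.8]
opening: 0.901
grasp_force: 0.0
time_s: 18.35
eef_pos: [0.5298, 0.1957, 0.3563]
eef_rot: [0.0, 1.0, 0.005, -0.0]
wrist_force: [0.3, 0.3, 0.2]
opening: 0.898
grasp_force: 0.0
[ 297  142   44   63 1571] [317.6 170.7] [0.5529 0.1977 0.064 ]
[310 167  16  16 196] [318.  174.8] [0.5489 0.1973 0.064 ]
```

View pics/w9c.png

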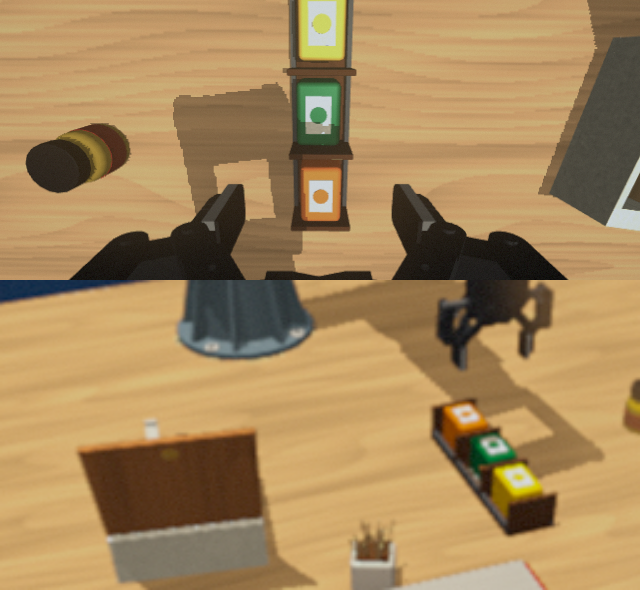

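The green loaf sits in the cell in line with its neighbours. Its spot measures (0.549, 0.197) against a gap at (0.5485, 0.195). The lid is open and the gripper is clear, so I'm handing in.

```bash
python3 -c "
from bench import ctrl
print(ctrl.hand_in())"
```

```text
the job is handed in; nothing more can be done
None
```

The job is handed in: the lid was let up gently and stands fully open, and the green loaf is upright and free in the rack's empty cell, about 2 mm off centre by camera; no verdict came back from the hand-in.

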